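# Stow the tin under the low shelf and set its child-safety catch

### The job

Put the aluminium tin away behind the child-safety catch: take it off the lazy susan and slide it lengthwise into the low right-hand bay (as the robot sees it) under the white shelf until it is fully home against the back stop. Then pull the catch's knob up, turn it clockwise until its arm points straight out of the shelf's front, and push it back down fully so that the arm's toe stands in front of the tin; let go. Leave the honey jar and the perfume bottle standing where they are and the bottle cap upright on the lazy susan.

Things in the scene. Friction and masses are not known exactly. Their poses are not given: they have to be found in the camera images.
- tin_center (a point): Centre (half-way up) of the loose aluminium tin, a closed flat box 110 long (its x axis, either end may go first), 56 wide (y) and 36 high (z), about 0.13 to 0.25 kg, lying on the lazy susan with its x axis within 0.7 rad of world x. Pick it across its 56 mm width.
- riser: Fixed low shelf of white MDF on the worktop, open to the robot. Origin: on the worktop under the board's front edge, middle of the right-hand bay; x into the bay, y left, z up. Board: underside 42 above the worktop, top 57, from y -45 to +180, 160 deep. Right-hand bay: y -33 to +33, 42 high, floor = worktop, back stop at x +95. Walls 12 thick, starting 12 behind the front edge. Left bay unused.
- tin_home (a point): Where the tin's centre lies when fully home in the right-hand bay, against the back stop: 40 mm behind the shelf's front edge (riser x +40, y 0, z 18). The tin then sticks out 15 mm in front of the edge. Axes as the riser's. Clearance is 6 mm over the tin and 5 mm each side.
- knob_grip (a point): Middle of the catch's black knob bar (44 long, 14 thick, 34 high, top 17 above this point) on the vertical pivot axis, at riser x +45, y 0; 95 above the worktop while down. Take it from above across the 14. x axis: along the bar and the steel arm, pivot to toe; z up. Arm 16 wide, its top 29 below this point. At the start the arm points to the shelf's right, 1.3 rad from straight out of the front.
- toe_tip (a point): Lower end of the toe (24 wide, 8 thick) that hangs from the arm's end, 70 mm from the pivot axis; 20 mm above the worktop while the catch is down. Axes as knob_grip's. Two steel stop pegs on the board near the arm, 15 high, keep it from turning while it is down.
- catch_lift (a joint): How far the catch is pulled up: 0 = fully down (start and finish), 0.030 m = the upper stop. It must be up 0.016 m or more to turn past the stop pegs and over the tin. It is stiff by 2 N of friction and stays where it is left, so push it down.
- catch_turn (a joint): Turn of the catch in rad, clockwise seen from above: 0 = parked at the side (start; lower stop), 1.3 = arm straight out of the front (upper stop). Friction 0.02 N m.
- turntable: Bamboo lazy susan, 240 mm across, standing on the worktop; origin at the centre of its underside, top face 28 mm above it. Its plate turns with light friction.
- cap: Loose black plastic bottle cap, 42 across and 22 high, on the far part of the lazy susan; origin at the centre of its underside. Bystander.
- jar: Loose empty clear glass honey jar, 74 across and 100 high, on the worktop to the right of the shelf; origin at the centre of its underside. Bystander.
- perfume: Loose glass perfume bottle with a metal press-button sprayer, 34 x 50 and 84 high, on the left part of the shelf board; origin at the centre of its underside. Bystander.

How it is judged:
By the outcome, as a careful person would: the job done as asked, in the order asked, and still so for the second after the job is handed in, with the robot touching nothing.
It also fails if it takes over 67 s, if anything falls off the work surface, if the arm or the gripper's body presses on something with over 40 N, if the wrist force passes 120 N, or if a joint passes its speed limit or range.

### The arm

A 7-joint arm with a two-finger parallel gripper is mounted at the origin on the work surface. World frame = base frame: x ahead of the robot, y to its left, z up, the work surface at z = 0. Lengths are in m, angles in rad, forces in N, time in s.
With the tool pointing down it reaches from about 0.425 to 0.95 m from the base axis. Payload 4.7 kg.
Tool frame: the origin (TCP) lies between the finger pads; the fingertips stand 25 mm ahead of it and the grasp point (between the pads) lies 6 mm ahead of it; x points along the fingers, z is the direction in which the jaws open and shut, and the axes are right-handed (so a half turn about x gives the same grasp; the last joint's range is limited). The gripper opens to 85 mm and grips with 20 to 120 N. Pads are 22 mm wide; open, the fingers measure 114 mm over their backs; the gripper's body (76 mm by 85 mm) begins 54 mm behind the grasp point. The pads swing forward as they close: fully open they stand 13 mm farther back than shut.
Start: joints at [-1.373, 0.469, -0.049, 1.532, 0.024, 1.141, -0.082], TCP at [0.152, 0.658, 0.256] pointing down, gripper open.
Joint ranges: [-2.59, 2.59], [-0.33, 1.99], [-1.39, 1.29], [0.1, 2.45], [-1.04, 4.18], [0.21, 1.99], [-2.66, 2.66]. Speed limits (rad/s): [2.57, 2.57, 3.14, 3.14, 3.14, 3.14, 3.14].

### API

Orientations are given as a 3x3 rotation matrix whose columns are the frame's x, y, z axes.
In Python, from rig import * gives the robot as it stands. Calls block until the motion is done:
- movep(position, orientation): joint-space move of the TCP to a pose.
- move_l(position, attitude=None, feed=0.15, until_force=None): straight line of the TCP; attitude=None keeps the orientation; feed is the mean speed in m/s. With until_force (N) it stops when the force on the tool has changed by that much, and returns True; else False.
- move_joints(angles): joint-space move.
- command_gripper(opening, newtons=None): finger opening in m; newtons is the grip in N (None keeps the last); returns when the fingers have stopped.
- sleep(seconds).
- inverse_kinematics(position, orientation): joint angles nearest the present ones, or None.
- sense(): the state.
- camera(name): name is "scene" or "top" or "wrist"; returns (picture, depth): 420x560x3 uint8, red, green, blue; 420x560 float32, m along the optical axis (not along the pixel's ray), 0 where there is no reading.
- camera_params(name): a dict with "K" (3x3 intrinsics, pixels), "position" and "rotation" of the camera in the world; the wrist camera has in their place "tool_from_camera" (4x4, takes a point from camera to tool coordinates, whose origin is the TCP and whose axes are the tool frame's). Camera axes: x right, y down, z forward; pixel columns grow to the right and rows downward; lengths in m; the calibration is good to about 2 mm. A picture is of the moment at which its call begins: read the wrist's pose just before it. camera_params takes no time and is no camera call.
A pose or a line that the arm cannot do raises Unreachable and nothing moves.
- finish_job(): hands the job in, once; it reports no verdict.
The state is a dict: "time_s": time; "joint_pos": joint angles; "qd": joint speeds; "joint_efforts": joint torques, N m; "position": TCP position; "tcp_rot": TCP orientation; "wrist_force": force on the tool from outside, world axes, zero at the start; "ft_torque": the same for the moment, N m; "finger_gap": finger opening in m.
Only numpy, scipy, OpenCV 4.12 (cv2) and the standard library are available. Lean on these libraries where they do the work, as an engineer would, in place of code of your own. Each camera call takes 0.05 s, during which the arm holds its last target.

## Working session

There is one attempt and no reset: what is moved stays moved. The work goes in short steps, each a Python script; the robot and the scene stay as the last script left them, time stands still between calls to the robot, and variables do not carry over. Pictures are saved under pics/ and viewed, and the job is handed in when it is done.

```bash
ls; mkdir -p pics
python3 - <<'E'
from rig import *
import cv2, numpy as np
s=sense(); print(s['time_s'],s['position'],s['finger_gap'])
for n in ("scene","top"):
    p,d=camera(n); cv2.imwrite(f"pics/{n}0.png",p[:,:,::-1]); np.save(f"pics/{n}0.npy",d)
    c=camera_params(n); print(n,c)
print(camera_params("wrist"))
E
```

```text
pics
0.0 [0.1516642  0.65718314 0.25524149] 0.08537468711164993
scene {'K': array([[471.02042926,   0.        , 282.96600224],
       [  0.        , 471.02042926, 207.96536176],
       [  0.        ,   0.        ,   1.        ]]), 'position': array([1.27124816, 0.23317504, 0.71718593]), 'rotation': array([[-0.33265492,  0.62521989, -0.70600339],
       [ 0.94301743,  0.21444663, -0.25442242],
       [-0.00766991, -0.75040837, -0.66092998]])}
top {'K': array([[519.95386833,   0.        , 275.43727047],
       [  0.        , 519.95386833, 214.40689861],
       [  0.        ,   0.        ,   1.        ]]), 'position': array([ 0.37860896, -0.01251141,  1.29974151]), 'rotation': array([[ 0.01189094, -0.98964278,  0.14305864],
       [-0.99989917, -0.01065759,  0.00938451],
       [-0.00776265, -0.14315581, -0.98966972]])}
{'K': array([[329.52663666,   0.        , 279.10275368],
       [  0.        , 329.52663666, 204.5470838 ],
       [  0.        ,   0.        ,   1.        ]]), 'tool_from_camera': array([[ 2.14977100e-04, -2.93141392e-01,  9.56069076e-01,
        -1.19200146e-01],
       [-2.61800306e-04, -9.56069082e-01, -2.93141335e-01,
         7.52336000e-02],
       [ 9.99999943e-01, -1.87280503e-04, -2.82277465e-04,
         7.26915291e-04],
       [ 0.00000000e+00,  0.00000000e+00,  0.00000000e+00,
         1.00000000e+00]])}
```

View pics/top0.png

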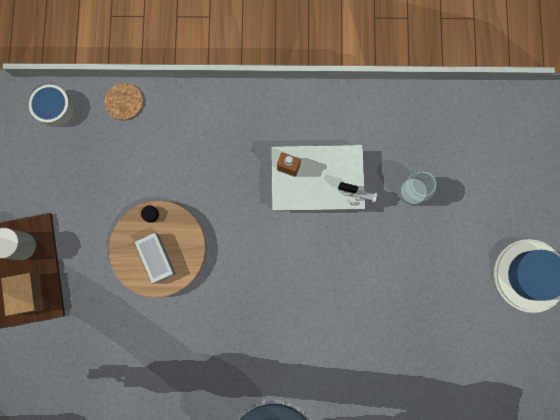

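View pics/scene0.png

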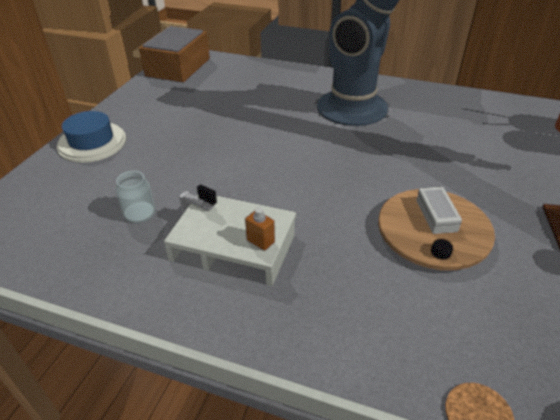

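The top view shows the shelf around (318,178), with the knob at (348,188) and the arm's toe at (375,197). The tin is on the turntable at (154,258), the cap at (150,214), the jar at (415,190) and the perfume at (289,163). Next I measure them by casting rays onto known planes.

```bash
cat > h.py <<'E'
from rig import *
import numpy as np, cv2
def ray(c,u,v,z,K=None,R=None,p=None):
    K=c['K'];R=c['rotation'];p=c['position']
    d=R@np.linalg.inv(K)@np.array([u,v,1.]); return p+d*(z-p[2])/d[2]
def proj(c,P):
    q=c['K']@(c['rotation'].T@(np.asarray(P)-c['position'])); return q[:2]/q[2]
def wristcam(s):
    T=np.eye(4);T[:3,:3]=s['tcp_rot'];T[:3,3]=s['position']
    w=camera_params('wrist');M=T@w['tool_from_camera']
    return dict(K=w['K'],rotation=M[:3,:3],position=M[:3,3])
def big(mask):
    cs,_=cv2.findContours(mask.astype(np.uint8),cv2.RETR_EXTERNAL,cv2.CHAIN_APPROX_NONE)
    return max(cs,key=cv2.contourArea)
def down(yaw):
    # tool x down, tool z (jaw) horizontal at yaw
    x=np.array([0,0,-1.]);z=np.array([np.cos(yaw),np.sin(yaw),0]);y=np.cross(z,x)
    return np.c_[x,y,z]
E
python3 - <<'E'
from h import *
p=cv2.imread('pics/top0.png');d=np.load('pics/top0.npy');c=camera_params('top')
for n,(a,b,e,f) in dict(tin=(100,300,190,310),shelf=(255,390,130,225)).items():
    pass
cv2.imwrite('pics/crop1.png',np.hstack([cv2.resize(p[195:305,100:215],None,fx=3.4,fy=3.4,interpolation=cv2.INTER_CUBIC)[:370,:390],cv2.resize(p[135:235,260:390],None,fx=3.1,fy=3.7,interpolation=cv2.INTER_CUBIC)[:370]]))
# height map
v,u=np.mgrid[:420,:560]
pts=np.stack([(u-c['K'][0,2])/c['K'][0,0]*d,(v-c['K'][1,2])/c['K'][1,1]*d,d],-1)@c['rotation'].T+c['position']
np.save('pics/topxyz.npy',pts)
z=pts[...,2]
for q in [(154,258),(150,214),(130,270),(300,195),(348,188),(371,196),(230,200)]:print(q,pts[q[1],q[0]].round(4))
def rect(m,h):
    ct=big(m)[:,0,:].astype(float)
    P=np.array([ray(c,a,b,h)[:2] for a,b in ct],np.float32)
    r=cv2.minAreaRect(P); return r,cv2.boxPoints(r).round(4).tolist()
m=(abs(z-.064)<.01);m[:, 215:]=0;m[:230]=0;m[310:]=0;m[:,:100]=0
print('tin',m.sum(),rect(m,.064))
m=(abs(z-.057)<.006);m[:,:255]=0;m[:,380:]=0;m[:130]=0;m[225:]=0
print('shelf',m.sum(),rect(m,.057))
hsv=cv2.cvtColor(p,cv2.COLOR_BGR2HSV)
m=(p.max(2)>190)&(hsv[...,1]<40);m[:,:255]=0;m[:,380:]=0;m[:130]=0;m[225:]=0
print('shelfcol',m.sum(),rect(m,.057))
m=(p.max(2)<50);m[:,:330]=0;m[:,365:]=0;m[:175]=0;m[200:]=0
print('knob',m.sum(),rect(m,.112))
E
```

```text
(154, 258) [0.4495 0.2869 0.0629]
(150, 214) [0.557  0.3046 0.0498]
(130, 270) [0.4216 0.3528 0.0274]
(300, 195) [ 0.6069 -0.0599  0.0546]
(348, 188) [ 0.6143 -0.1692  0.1109]
(371, 196) [ 0.6043 -0.2304  0.0651]
(230, 200) [ 0.6029  0.116  -0.0044]
tin 1097 (((0.4506949484348297, 0.2872886061668396), (0.11010105162858963, 0.057004742324352264), 25.373130798339844), [[0.388700008392334, 0.28949999809265137], [0.4131999909877777, 0.2379000037908554], [0.5126000046730042, 0.2851000130176544], [0.48820000886917114, 0.33660000562667847]])
shelf 5122 (((0.6509727835655212, -0.10198570042848587), (0.16046695411205292, 0.2243514060974121), 1.6126880645751953), [[0.5676000118255615, 0.007899999618530273], [0.5738999843597412, -0.21639999747276306], [0.7343000173568726, -0.211899995803833], [0.7279999852180481, 0.012400000356137753]])
shelfcol 4246 (((0.6515268683433533, -0.1019132062792778), (0.15738728642463684, 0.22248315811157227), 1.5737463235855103), [[0.5698000192642212, 0.0071000000461936], [0.5759000182151794, -0.21529999375343323], [0.7332000136375427, -0.210999995470047], [0.7271000146865845, 0.01140000019222498]])
knob 125 (((0.6150282621383667, -0.1683649718761444), (0.04202321171760559, 0.01644056849181652), 74.96748352050781), [[0.6015999913215637, -0.18649999797344208], [0.6175000071525574, -0.1907999962568283], [0.6284000277519226, -0.1501999944448471], [0.612500011920929, -0.14589999616146088]])
```

View pics/crop1.png

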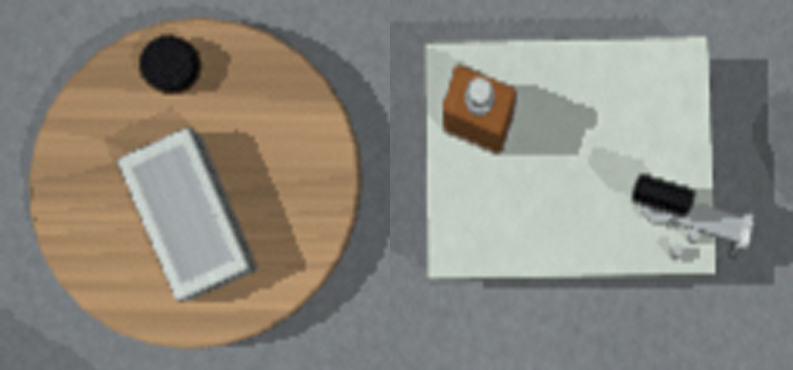

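The sizes fit: tin 110×57, shelf 160×224, knob height 0.111, and the knob lies about 3 mm from where the riser geometry puts it. Next I check IK for all the poses.

```bash
cat >> h.py <<'E'
TIN=np.array([.4507,.2873]);TY=np.radians(25.4)
RY=np.radians(1.6);ex=np.array([np.cos(RY),np.sin(RY)]);ey=np.array([-ex[1],ex[0]])
RO=np.array([.5737,-.2162])+.045*ey
def rp(x,y,z): return np.r_[RO+x*ex+y*ey,z]
E
python3 - <<'E'
from h import *
print(sense()['tcp_rot'].round(2),RO)
H=np.pi/2
g=np.r_[TIN-.028*np.array([np.cos(TY),np.sin(TY)]),.058]
for s in(H,-H):
    for n,P,y in[('tinhi',g+[0,0,.12],TY+s),('tin',g,TY+s),('pre',rp(-.12,0,.15),RY+s),('pre',rp(-.12,0,.03),RY+s),('in',rp(-.016,0,.03),RY+s),('k0',rp(.045,0,.105),RY+s+1.3),('k1',rp(.045,0,.13),RY+s),]:
        q=inverse_kinematics(P,down(y)); print(n,P.round(3),None if q is None else np.round(q,2))
E
```

```text
[[-0.   -0.97  0.22]
 [-0.    0.22  0.97]
 [-1.   -0.   -0.  ]] [ 0.57244353 -0.17121754]
tinhi [0.425 0.275 0.178] [-0.66  0.29  0.01  2.01 -0.    0.84  1.36]
tin [0.425 0.275 0.058] [-0.63  0.47 -0.04  2.1   0.03  0.57  1.33]
pre [ 0.452 -0.175  0.15 ] [-0.5   0.44  1.    2.12 -0.51  0.84  2.41]
pre [ 0.452 -0.175  0.03 ] [-0.07  0.54  0.45  2.18 -0.47  0.52  2.33]
in [ 0.556 -0.172  0.03 ] [-0.02  0.63  0.33  1.95 -0.33  0.62  2.13]
k0 [ 0.617 -0.17   0.105] [-0.49  0.86  1.11  1.8  -0.88  1.07 -2.43]
k1 [ 0.617 -0.17   0.13 ] [-0.17  0.58  0.52  1.76 -0.36  0.89  2.12]
tinhi [0.425 0.275 0.178] [-1.12  0.31  0.56  2.04 -0.22  0.85 -1.56]
tin [0.425 0.275 0.058] [-1.01  0.51  0.44  2.12 -0.38  0.59 -1.42]
pre [ 0.452 -0.175  0.15 ] [-0.36  0.37  0.8   2.12 -0.37  0.79 -0.87]
pre [ 0.452 -0.175  0.03 ] [-0.07  0.54  0.44  2.18 -0.46  0.52 -0.82]
in [ 0.556 -0.172  0.03 ] [-0.43  0.85  0.96  1.97 -0.94  0.86 -0.48]
k0 [ 0.617 -0.17   0.105] [-0.43  0.79  0.98  1.79 -0.77  1.    0.62]
k1 [ 0.617 -0.17   0.13 ] [-0.5   0.83  1.12  1.78 -0.84  1.1  -0.62]
```

Run:
```python
from h import *
P=np.load('pics/topxyz.npy')
for u,v in[(5,243),(15,243),(5,295),(25,290),(45,270),(50,105)]:print(u,v,P[v,u].round(3))
g=np.r_[TIN-.028*np.array([np.cos(TY),np.sin(TY)]),.20]
q0=np.array(sense()['joint_pos']);q1=np.array(inverse_kinematics(g,down(TY+np.pi/2)));print(q0.round(2),q1.round(2))
```

```text
5 243 [0.478 0.625 0.103]
15 243 [0.479 0.603 0.099]
5 295 [0.358 0.637 0.059]
25 290 [0.371 0.59  0.06 ]
45 270 [0.42  0.57  0.008]
50 105 [0.835 0.574 0.04 ]
[-1.37  0.47 -0.05  1.53  0.02  1.14 -0.08] [-0.67  0.26  0.02  1.99 -0.01  0.89  1.36]
```

Run:
```python
from h import *
g=np.r_[TIN-.028*np.array([np.cos(TY),np.sin(TY)]),.20]
movep(g,down(TY+np.pi/2))
s=sense();c=wristcam(s);p,d=camera('wrist');cv2.imwrite('pics/w1.png',p[:,:,::-1])
print(s['time_s'],s['position'],s['wrist_force'])
e=np.array([np.cos(TY),np.sin(TY)]);f=np.array([-e[1],e[0]])
for a in(-.055,.055):
  for b in(-.028,.028):print(proj(c,np.r_[TIN+a*e+b*f,.064]).round(0))
v,u=np.mgrid[:420,:560]
X=np.stack([(u-c['K'][0,2])/c['K'][0,0]*d,(v-c['K'][1,2])/c['K'][1,1]*d,d],-1)@c['rotation'].T+c['position']
z=X[...,2]
m=(abs(z-.064)<.01)&(d>0)
ct=big(m)[:,0,:]
P=np.array([ray(c,a,b,.064)[:2] for a,b in ct.astype(float)],np.float32);print(cv2.minAreaRect(P),np.median(z[m]))
```

```text
1.825 [0.42521739 0.27636586 0.20015655] [0.73347057 0.67549848 0.15420356]
[241. 167.]
[312. 167.]
[245. 290.]
[309. 290.]
((0.4487009644508362, 0.2895323634147644), (0.1110823005437851, 0.05566065013408661), 25.50611686706543) 0.06561420392451375
```

View pics/w1.png

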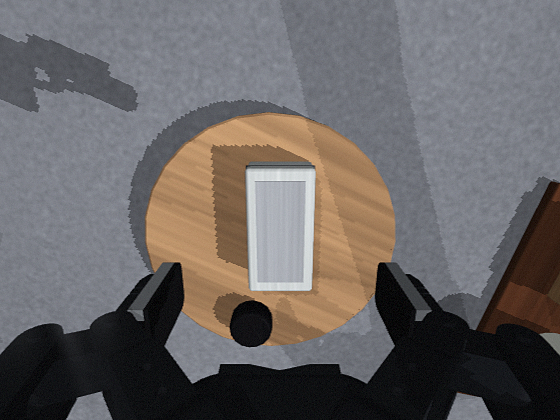

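The wrist view shows the tin from (245,165) to (315,290). It is 111×56 at 25.5° and about 3 mm from the top-camera estimate, so I use the average and grasp.

Run:
```python
from h import *
T=np.array([.4497,.2884]);e=np.array([np.cos(TY),np.sin(TY)])
g=np.r_[T-.028*e,.058];R=down(TY+np.pi/2)
move_l(g+[0,0,.03],R,feed=.25)
print(move_l(g,R,feed=.1,until_force=8),sense()['position'],sense()['wrist_force'])
command_gripper(.03,70)
s=sense();print(s['finger_gap'],s['wrist_force'],s['position'])
move_l(g+[0,0,.12],feed=.15)
s=sense();c=wristcam(s);p,d=camera('wrist');cv2.imwrite('pics/w2.png',p[:,:,::-1])
print(s['time_s'],s['finger_gap'],s['position'],s['wrist_force'],s['ft_torque'])
```

```text
False [0.42487746 0.27674518 0.05877407] [-0.313398    0.33857967  0.26748992]
0.0543968855084394 [-1.22039459 -0.74279299  5.62224016] [0.4248732  0.27686643 0.05912627]
4.2667 0.05502377220079203 [0.42368224 0.27585922 0.1770273 ] [-0.03484397  0.08221585 -3.0080685 ] [ 0.0210019   0.03463557 -0.02620184]
```

View pics/w2.png

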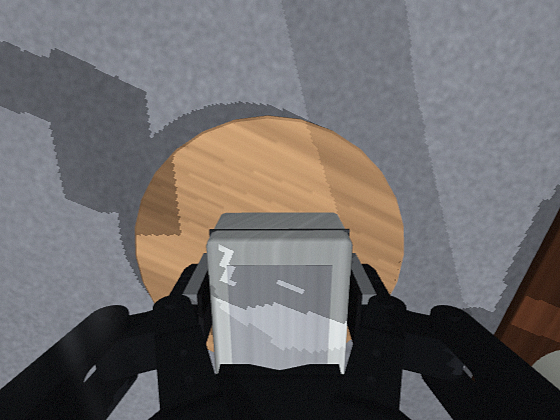

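The tin is held at gap 55 mm. It is centred laterally in the wrist view: its top edge runs from column 208 to 351, and cx is 279. Next I look at the shelf front from a hover pose.

Run:
```python
from h import *
P=rp(-.13,.10,.33);R=down(RY+np.pi/2)
movep(P,R)
s=sense();c=wristcam(s);p,d=camera('wrist');cv2.imwrite('pics/w3.png',p[:,:,::-1]);np.save('pics/w3.npy',d)
p2,d2=camera('scene');cv2.imwrite('pics/s3.png',p2[:,:,::-1])
import pickle;pickle.dump(c,open('pics/c3.pkl','wb'))
print(s['time_s'],s['finger_gap'],s['position'],s['wrist_force'])
print([proj(c,rp(0,y,.057)).round(1).tolist() for y in(-.045,.18)])
```

```text
5.7417 0.05536841802924777 [ 0.43980967 -0.07316008  0.3292903 ] [ 0.35320482 -0.23205836 -1.78205953]
[[166.8, 266.1], [337.6, 266.6]]
```

View pics/w3.png

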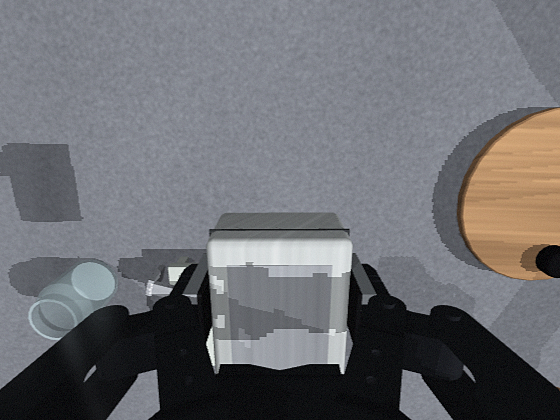

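View pics/s3.png

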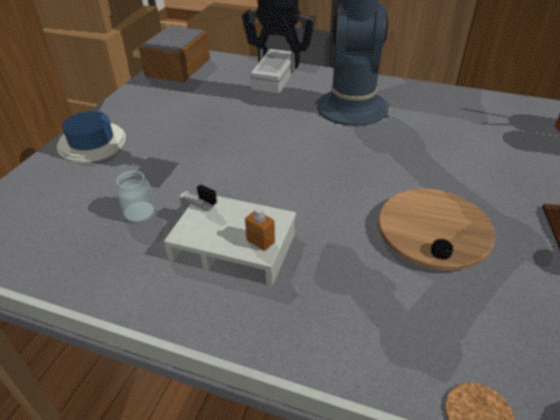

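Run:
```python
import cv2
p=cv2.imread('pics/w3.png');cv2.imwrite('pics/w3c.png',cv2.resize(p[235:315,120:220],None,fx=7,fy=7,interpolation=cv2.INTER_NEAREST))
```

```text
(no output)
```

View pics/w3c.png

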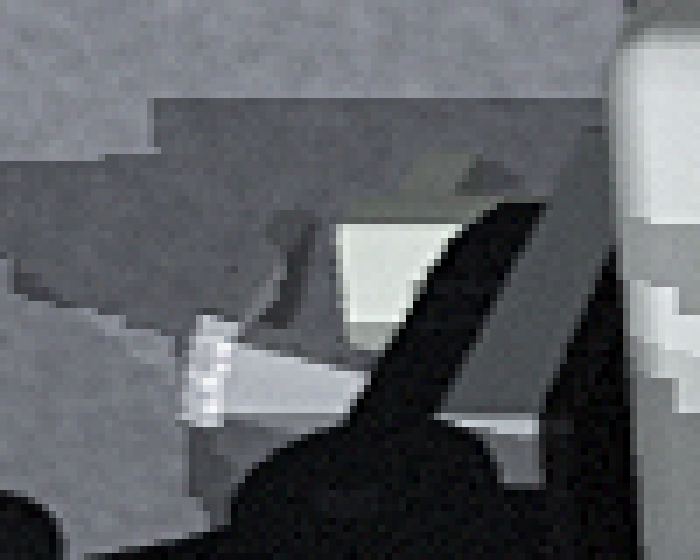

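The wrist view puts the board's front right corner at (168,267) against a predicted (167,266), so the shelf pose holds to about 1 mm. Next I insert.

Run:
```python
from h import *
R=down(RY+np.pi/2)
movep(rp(-.125,.001,.10),R)
move_l(rp(-.125,.001,.045),R,feed=.15)
r=move_l(rp(-.125,.001,.0285),R,feed=.03,until_force=5)
s=sense();print(r,s['time_s'],s['position'],s['wrist_force'],s['ft_torque'])
z=s['position'][2]+.0015
move_l(rp(-.125,.001,z),R,feed=.05)
p2,d2=camera('scene');cv2.imwrite('pics/s4.png',p2[:,:,::-1][60:330,80:440].repeat(2,0).repeat(2,1))
p2,d2=camera('top');cv2.imwrite('pics/t4.png',p2[:,:,::-1][120:300,240:460].repeat(3,0).repeat(3,1))
s=sense();print(s['time_s'],s['position'],s['finger_gap'])
```

```text
True 7.8333 [ 0.44770593 -0.17368648  0.03116115] [-1.14978182  0.74115619  5.9057031 ] [0.05338334 0.0697889  0.01954689]
8.1833 [ 0.44718659 -0.17360547  0.03239264] 0.05483843526101996
```

View pics/s4.png

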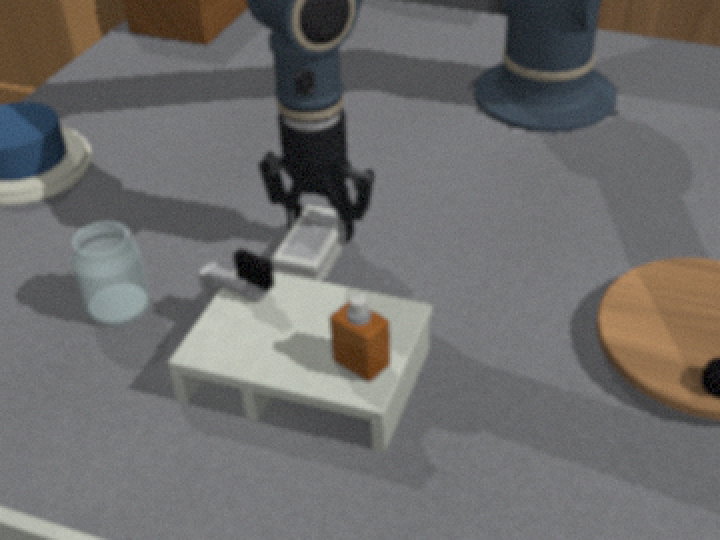

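View pics/t4.png

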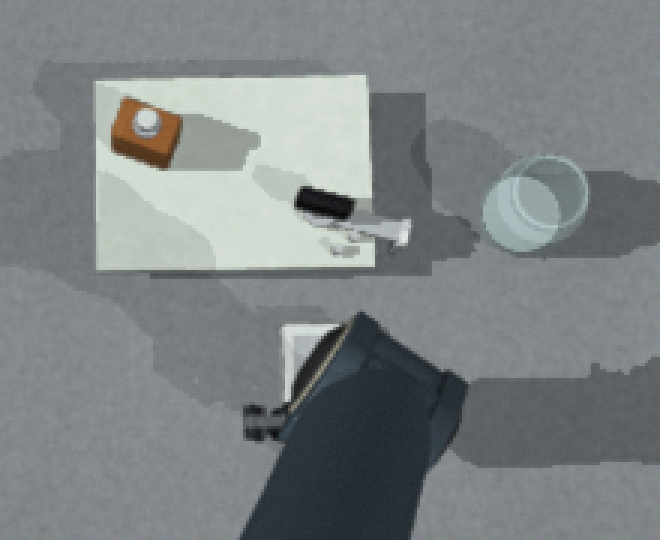

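The tin lies flat in front of the bay. In the top view its left front corner is at about pixel (334,228). Next I check that lateral offset and slide the tin in.

Run:
```python
from h import *
c=camera_params('top')
q=ray(c,240+282/3-.5,120+325/3-.5,.0375)[:2]-RO; print('corner riser xy',q@ex,q@ey)
R=down(RY+np.pi/2)
z=sense()['position'][2]
r=move_l(rp(-.021,.001,.0325),R,feed=.06,until_force=12)
s=sense();print(r,s['time_s'],s['position'],s['wrist_force'],s['ft_torque'],(s['position'][:2]-RO)@ex)
```

```text
corner riser xy -0.04215748213968776 0.029703143978800545
False 10.0667 [ 0.55105815 -0.17086644  0.03249608] [-0.55961264  1.03286088 -1.79778739] [0.04372716 0.06282685 0.03967701] -0.021367233580028698
```

Run:
```python
from h import *
R=down(RY+np.pi/2)
move_l(rp(-.021,.001,.0305),R,feed=.03,until_force=6)
command_gripper(.078,40)
move_l(rp(-.021,.001,.10),R,feed=.2)
move_l(rp(-.10,.001,.10),R,feed=.2)
command_gripper(0.0,40)
move_l(rp(-.10,.001,.038),R,feed=.2)
r0=move_l(rp(-.075,.001,.038),R,feed=.05)
r=move_l(rp(-.017,.001,.038),R,feed=.035,until_force=9)
s=sense();print(r,s['time_s'],s['position'],s['wrist_force'],s['ft_torque'],(s['position'][:2]-RO)@ex)
```

```text
True 14.85 [ 0.54671559 -0.17059463  0.03727892] [-0.15801627 -0.16211012  0.0409136 ] [ 0.00741172 -0.02410241 -0.00180901] -0.025700511755441878
```

The push stopped at riser x −25.7 mm. With the 11 mm half pad that puts the tin's rear at −15, as expected. Next I retreat and look.

Run:
```python
from h import *
R=down(RY+np.pi/2)
r=move_l(rp(-.018,.001,.038),R,feed=.03,until_force=12)
s=sense();print(r,s['time_s'],(s['position'][:2]-RO)@ex)
move_l(rp(-.06,.001,.038),R,feed=.2)
move_l(rp(-.10,.001,.20),R,feed=.3)
s=sense();c=wristcam(s)
p,d=camera('wrist');cv2.imwrite('pics/w5.png',p[:,:,::-1])
# hover for knob
K=rp(.045,.001,.19);movep(K+[0,0,.04],down(RY-np.pi/2+1.3))
s=sense();c2=wristcam(s);p,d=camera('wrist');cv2.imwrite('pics/w6.png',p[:,:,::-1]);np.save('pics/w6.npy',d)
import pickle;pickle.dump((c,c2),open('pics/c56.pkl','wb'))
print(s['time_s'],s['position'],s['joint_pos'])
```

```text
True 15.1 -0.025564458288174143
17.6667 [ 0.61690773 -0.16912395  0.22921423] [-0.35419331  0.53524651  0.80905158  1.6872125  -0.42497143  1.10581105
  0.33763021]
```

View pics/w5.png

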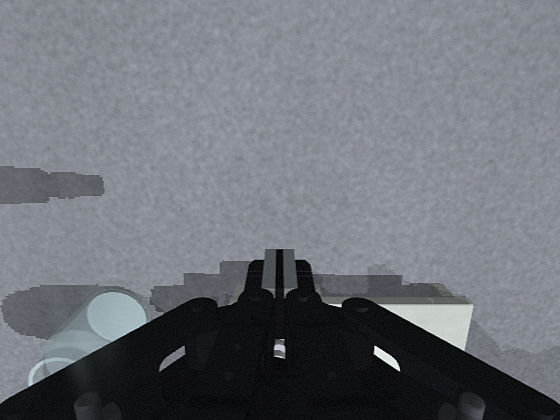

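View pics/w6.png

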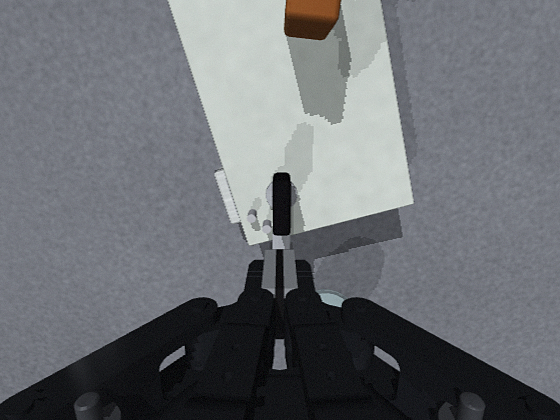

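The knob is at (282,175–236), upright in the view and under the jaw plane. The tin's end sticks out evenly at (220–240,170–222). I now measure both.

Run:
```python
from h import *
import pickle
c=pickle.load(open('pics/c56.pkl','rb'))[1];p=cv2.imread('pics/w6.png')
m=(p.max(2)<45);m[245:]=0;m[:165]=0;m[:,:265]=0;m[:,:][:,300:]=0
ct=big(m)[:,0,:].astype(float)
def R2(P):
    q=np.asarray(P)[:2]-RO;return np.array([q@ex,q@ey])
P=np.array([R2(ray(c,a,b,.112)) for a,b in ct],np.float32);print(cv2.boundingRect(ct.astype(np.int32)),cv2.minAreaRect(P))
for u in range(1):pass
for (a,b) in[(270,235),(292,235),(273,173),(290,173)]:print(R2(ray(c,a,b,.112)))
cv2.imwrite('pics/w6c.png',cv2.resize(p[150:260,200:310],None,fx=5,fy=5,interpolation=cv2.INTER_NEAREST))
```

```text
(273, 173, 18, 62) ((0.04653283953666687, 0.0034556128084659576), (0.04790414124727249, 0.012969939038157463), 74.16265106201172)
[ 0.03129554 -0.01800305]
[ 0.04767377 -0.02253915]
[0.04681447 0.02821095]
[0.05875723 0.02489828]
```

View pics/w6c.png

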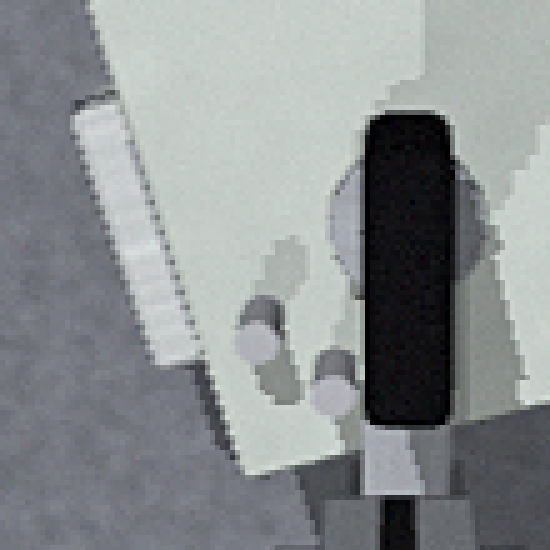

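Run:
```python
from h import *
H=np.pi/2;Y0=RY-H+1.3
k=lambda z:rp(.0455,.002,z)
command_gripper(.045,40)
move_l(k(.14),down(Y0),feed=.2)
r=move_l(k(.106),down(Y0),feed=.08,until_force=6)
s=sense();print(r,s['position'],s['wrist_force'])
command_gripper(0.0,50)
s=sense();print(s['time_s'],s['finger_gap'],s['position'],s['wrist_force'])
z0=s['position'][2]
r=move_l(k(z0+.023),down(Y0),feed=.06)
s=sense();print(s['time_s'],s['finger_gap'],s['position'],s['wrist_force'],s['ft_torque'])
p,d=camera('wrist');cv2.imwrite('pics/w7.png',p[:,:,::-1])
p2,d2=camera('scene');cv2.imwrite('pics/s7.png',p2[:,:,::-1][60:330,80:440].repeat(2,0).repeat(2,1))
open('z0','w').write(str(z0))
```

```text
False [ 0.61777113 -0.16807048  0.10567806] [-0.36034718 -0.26897363 -0.18025548]
19.7667 0.013393790176703071 [ 0.61850162 -0.16818677  0.10662072] [ 2.05158206 -0.50004553  1.70247992]
20.3083 0.013332114297161442 [ 0.61841637 -0.16817805  0.13053652] [ 3.10429976 -0.96902893  1.34982936] [-0.28135636 -0.68812864  0.02976823]
```

View pics/s7.png

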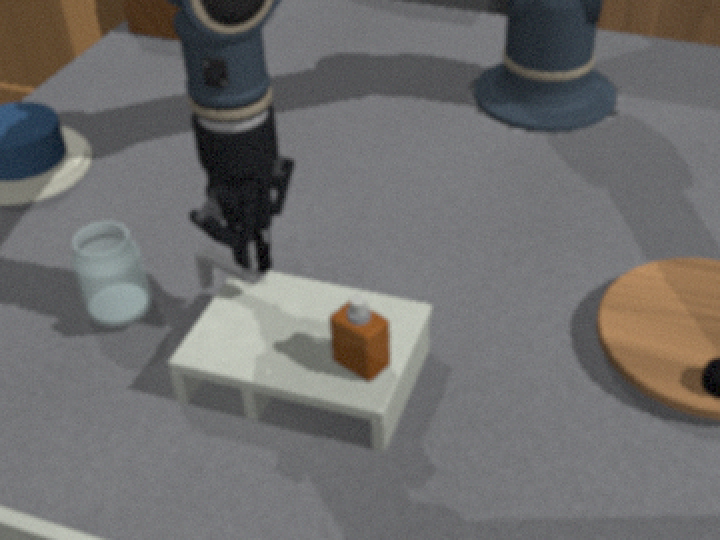

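View pics/w7.png

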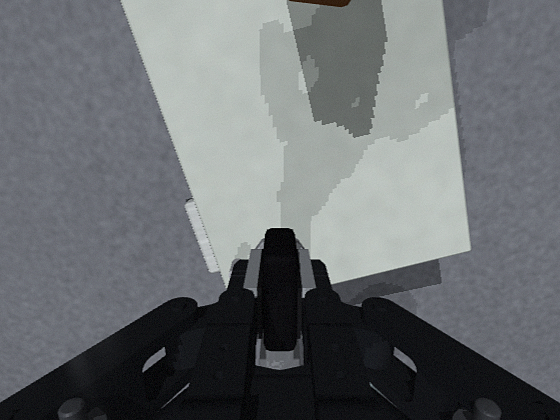

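The catch lifted with the knob gripped at a 13.4 mm gap, and the scene view shows the arm raised off the board. Next I turn it in steps, watching the forces.

Run:
```python
from h import *
H=np.pi/2;z0=float(open('z0').read());Z=z0+.023
off=np.array([.0465,.002])
for a in np.linspace(1.3,0,8)[1:]:
    try: move_l(rp(off[0],off[1],Z),down(RY-H+a),feed=.03)
    except Unreachable as ex_: print('unreach',a,ex_);break
    s=sense();f=s['wrist_force'];Rz=s['tcp_rot'][:,2]
    print(round(a,2),round(s['time_s'],2),np.degrees(np.arctan2(Rz[1],Rz[0])).round(1),(s['position'][:2]-RO)@ex.round(4),(s['position'][:2]-RO)@ey,f.round(1),s['ft_torque'].round(2),round(s['finger_gap'],4))
    if np.hypot(f[0],f[1])>25 or abs(f[2])>20: print('stop');break
```

```text
1.11 20.74 -24.4 0.04649823343291156 0.0016553688031443127 [ 2.4 -2.9  0.3] [-0.54 -0.69 -0.02] 0.0131
0.93 21.07 -35.0 0.04680082941990345 0.0015012766906614895 [ 4.6 -3.  -1.8] [-0.74 -1.05  0.  ] 0.0134
0.74 21.41 -45.6 0.04711940329197809 0.0012916089346798692 [ 5.4 -3.5 -1.1] [-0.82 -1.12 -0.02] 0.0134
0.56 21.74 -56.3 0.047337182750880356 0.0009955810171107583 [ 5.6 -4.9 -1.3] [-0.85 -1.12  0.01] 0.0134
0.37 22.07 -66.9 0.0475140372526808 0.0006276885757805198 [ 5.6 -4.5 -0.7] [-1.03 -1.24 -0.02] 0.0131
0.19 22.41 -77.6 0.04763257086622805 0.0003146376983617663 [ 4.9 -5.9 -0.8] [-1.15 -1.33 -0.  ] 0.0132
0.0 22.74 -88.2 0.04765128460753543 -7.421369561847995e-05 [ 6.1 -5.4 -1.5] [-1.38 -1.37  0.01] 0.0134
```

Run:
```python
from h import *
H=np.pi/2;z0=float(open('z0').read());Z=z0+.023
move_l(rp(.048,-.001,Z),down(RY-H-.02),feed=.03)
s=sense();Rz=s['tcp_rot'][:,2];print(np.degrees(np.arctan2(Rz[1],Rz[0])).round(2),s['wrist_force'],s['ft_torque'],((s['position'][:2]-RO)@ex,(s['position'][:2]-RO)@ey),s['time_s'])
p2,d2=camera('scene');cv2.imwrite('pics/s8.png',p2[:,:,::-1][60:330,80:440].repeat(2,0).repeat(2,1))
p2,d2=camera('top');cv2.imwrite('pics/t8.png',p2[:,:,::-1][120:300,240:460].repeat(3,0).repeat(3,1))
p,d=camera('wrist');cv2.imwrite('pics/w8.png',p[:,:,::-1])
```

```text
-89.37 [ 2.01412296 -1.18947007  0.40641545] [-0.2451264  -0.64413609  0.24751001] (np.float64(0.04792349978744641), np.float64(-0.0005205579210036258)) 23.0
```

View pics/s8.png

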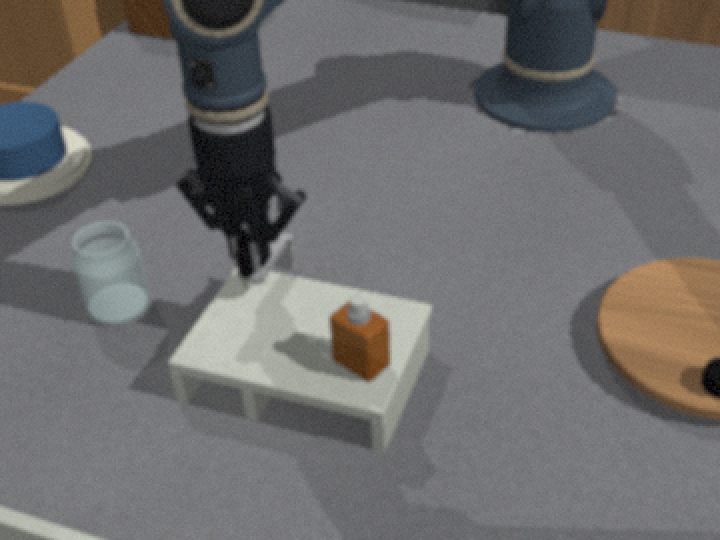

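View pics/w8.png

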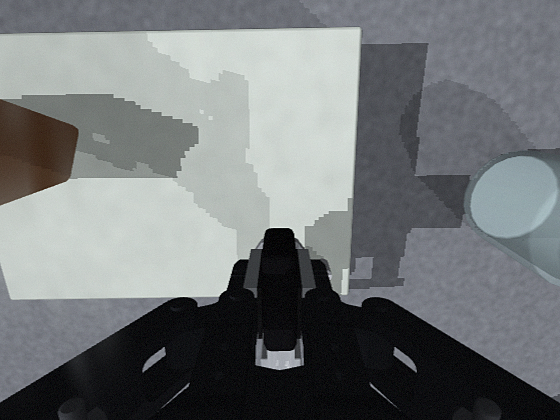

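The turn is at its upper stop: the moment rose to 0.25 N m, and the scene view shows the arm pointing out of the front. Next I push the catch down.

Run:
```python
from h import *
H=np.pi/2;z0=float(open('z0').read())
R=down(RY-H-.01)
r=move_l(rp(.048,-.001,z0+.004),R,feed=.05,until_force=25)
s=sense();print(r,s['position'][2]-z0,s['wrist_force'])
r=move_l(rp(.048,-.001,z0-.004),R,feed=.02,until_force=18)
s=sense();print(r,s['position'][2]-z0,s['wrist_force'],s['ft_torque'],s['finger_gap'],s['time_s'])
```

```text
False 0.0031447788293273438 [ 3.20337254  0.73220392 -2.13291287]
True -5.419071348274074e-05 [-1.87668246  0.94104738  6.1496547 ] [0.24473009 0.30990079 0.11884996] 0.013427563104508286 24.0167
```

It bottomed out at the original height (−0.05 mm). Next I release, rise, tap the knob top with closed fingers to confirm, and look.

Run:
```python
from h import *
H=np.pi/2;z0=float(open('z0').read());R=down(RY-H)
command_gripper(.045,40)
x,y=.048,-.001
move_l(rp(x,y,.16),R,feed=.12)
command_gripper(0,40)
r=move_l(rp(x,y,.130),R,feed=.03,until_force=12)
s=sense();print(r,'tip z',s['position'][2]-.025,s['wrist_force'],s['time_s'])
move_l(rp(x,y,.18),R,feed=.2)
movep(rp(-.10,.18,.28),down(RY-H))
s=sense();c=wristcam(s);print(s['time_s'])
for n in('wrist','scene','top'):
    p,d=camera(n);cv2.imwrite(f'pics/{n}9.png',p[:,:,::-1]);np.save(f'pics/{n}9.npy',d)
import pickle;pickle.dump(c,open('pics/c9.pkl','wb'))
a=cv2.imread('pics/scene9.png')[150:300,100:330];b=cv2.imread('pics/top9.png')[130:240,260:400]
cv2.imwrite('pics/m9.png',np.vstack([cv2.resize(a,(460,300)),cv2.resize(b,(460,300))]))
```

```text
True tip z 0.11211150177193804 [ 0.32697268 -0.58103098  4.68874805] 26.275
27.6417
```

View pics/m9.png

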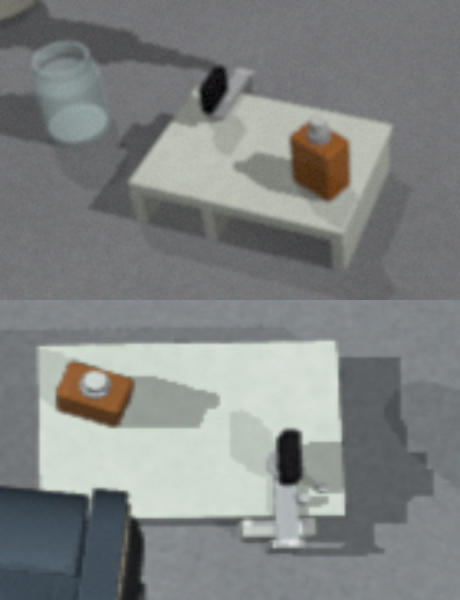

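View pics/top9.png

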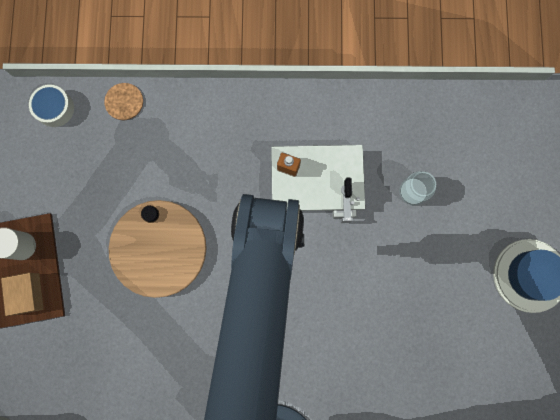

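Run:
```python
from h import *
c=camera_params('top')
p=cv2.imread('pics/top9.png')
cv2.imwrite('pics/t9c.png',cv2.resize(p[175:230,325:380],None,fx=10,fy=10,interpolation=cv2.INTER_NEAREST))
for y in(-.028,.028):print('exp tin rear corner',proj(c,rp(-.015,y,.036)),'board',proj(c,rp(0,y,.057)))
print('toe top exp',proj(c,rp(.046-.07,0,.066)),proj(c,rp(.046-.07,.012,.03)),'knob',proj(c,rp(.046,0,.112)))
print(sense()['time_s'],sense()['wrist_force'])
```

```text
exp tin rear corner [356.63133076 216.50538841] board [357.66889552 209.14717972]
exp tin rear corner [333.77728096 216.89266658] board [334.47561212 209.54196896]
toe top exp [346.90358551 218.68384239] [340.14779019 220.74163104] knob [348.36645532 186.16817508]
27.7917 [-0.99181664 -0.51446525  0.77158139]
```

View pics/t9c.png

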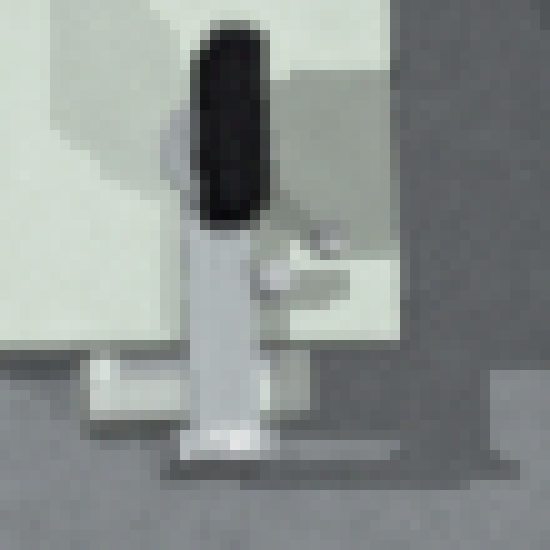

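The tin's rear edge is at row 216 (216.7 expected) and columns 333–356 (334–357 expected). The arm points straight out and its toe stands in front of the tin. The cap, jar and perfume bottle are at their starting pixels, so I hand in.

Run:
```python
from rig import *
finish_job()
```

```text
the job is handed in; nothing more can be done
```

The tin is in the right-hand bay against the back stop with the catch closed in front of it. I handed the job in at about 28 s, with the gripper clear of everything.

**What I did:** I gripped the tin across its width and slid it lengthwise into the bay, then pushed it home with closed fingers. I lifted the catch about 23 mm, turned it clockwise to its upper stop, pushed it back down and let go.

**Last checks:**
- **Tin:** two pushes stopped at the same place (riser x −25.7 and −25.6 mm). With the 11 mm half-width of the pads, that puts the tin's end at the expected 15 mm in front of the edge. The top camera agrees to within about 1 pixel (roughly 2 mm).
- **Catch:** it bottomed out at its starting height (−0.05 mm), and a tap on the knob top read 112.1 mm (112 expected). In the top view the arm points straight out of the front, with the toe in front of the tin.
- **Bystanders:** the cap, jar and perfume bottle look unmoved in the top view, judged by eye.

**Disagreements:** the top and wrist cameras differed by about 3 mm on the tin before the grasp, so I averaged them. The knob's pivot turned out about 3 mm farther into the shelf than I first calculated, and I corrected for it while turning.

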